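# Raise the ratcheting work rest to its yellow rung

## Robot

A 6-joint arm with a two-finger parallel gripper is mounted at the origin on a cart in front of the work surface, level with it; the furniture and walls round the work are solid. World frame = base frame: x ahead of the robot, y to its left, z up, the work surface at z = 0. Lengths are in m, angles in degrees, forces in N, time in s.
With the tool pointing down it reaches from about 0.325 to 0.85 m from the base axis. Payload 15.5 kg.
Tool frame: the origin (TCP) lies at the very end of the fingers, on their centre line; the grasp point (between the pads) lies arm.grip_depth behind it (arm.grip_depth is the distance from the TCP to the grasp point, in m); z points along the fingers, y is the line along which they close (so a half turn about z gives the same grasp; the last joint's range is limited). The gripper opens to 91 mm and grips with 3 to 60 N. Pads are 32 mm wide; open, the fingers measure 118 mm over their backs; the gripper's body (76 mm by 178 mm) begins 60 mm behind the grasp point.
Start: joints at [-70.101, 28.281, 77.091, -0, 74.628, -5.472], TCP at [0.268, -0.565, 0.214] pointing down, gripper open.
Joint ranges: [-166.48, 166.48], [-47.26, 123.95], [12.59, 153.08], [-70.14, 250.14], [6.76, 159.57], [-176.63, 176.63]. Speed limits (degrees/s): [108.29, 108.29, 147.25, 172.46, 172.46, 172.46].

## Interface

Orientations are given as a 3x3 rotation matrix whose columns are the frame's x, y, z axes.
In Python, from rig import arm gives the robot as it stands. Calls block until the motion is done:
- arm.move_to(position, orientation): joint-space move of the TCP to a pose.
- arm.move_l(position, orientation=None, feed=0.15): straight line of the TCP; orientation=None keeps the orientation; feed is the mean speed in m/s.
- arm.move_joints(angles): joint-space move.
- arm.grip(opening): finger opening in m; the grip force is fixed at half the most; returns when the fingers have stopped.
- arm.sleep(seconds).
- arm.solve_ik(position, orientation): joint angles nearest the present ones, or None.
- arm.snapshot(name): name is "side" or "top" or "wrist"; returns the picture (420x560x3 uint8, red, green, blue); there is no depth.
- arm.get_calibration(name): a dict with "intrinsics" (3x3 intrinsics, pixels), "cam_to_world" (4x4, takes a point from camera to world coordinates). Camera axes: x right, y down, z forward; pixel columns grow to the right and rows downward; lengths in m; the calibration is good to about 2 mm. A picture is of the moment at which its call begins: read the wrist's pose just before it. get_calibration takes no time and is no camera call; for the wrist camera it gives the pose at the moment of the call.
A pose or a line that the arm cannot do raises arm.Unreachable and nothing moves.
- arm.sign_off(): hands the job in; it is judged then, once.
Readings, each from a call of its own:
- arm.current_t(): time.
- arm.current_joint_positions(): joint angles.
- arm.current_dq(): joint speeds.
- arm.current_tau(): joint torques, N m.
- arm.current_ee_pos(): TCP position.
- arm.current_tool_rot(): TCP orientation.
- arm.current_force(): force on the tool from outside, world axes, zero at the start.
- arm.current_torque(): the same for the moment, N m.
- arm.current_width(): finger opening in m.
- arm.current_grasp_force(): force on a finger pad.
Only numpy, scipy, OpenCV 4.12 (cv2) and the standard library are available. Lean on these libraries where they do the work, as an engineer would, in place of code of your own. Each camera call takes 0.05 s, during which the arm holds its last target. There are 200 camera calls.

## Task

Take the black grip of the work rest and raise the rest until its yellow rung has gone up past the red gravity pawl and the pawl has dropped back under it, but not so far that the rung below passes too. Then lower it gently until the yellow rung is seated on the pawl, press down on it with about 10 N (a kilo's weight) for a moment to prove that it holds, and let go. Do not force or drop it onto the pawl, and leave the small things round the stand alone.

Things in the scene. Friction and masses are not known exactly. Their poses are not given: they have to be found in the camera images.
- stand: Fixed stand: dark steel base plate 130 (x) x 120 (y) x 10 mm, two upright aluminium guide posts 128 mm high at y = +-35 mm, and on them a blue carriage with black clamp knobs that bears the red pawl. Origin: centre of the underside, on the bench top; z up, the pawl hangs on the -x side. The guides let the rest move only straight up and down.
- pawl_nominal (a point): Nominal height of the red pawl's flat upper face, 107 mm above the stand's origin. The true height is up to 8 mm higher or lower (the carriage is clamped anywhere) and not measured: feel for it. Pawl 28 mm wide, 6 mm thick; it lies level, a rising rung swings it up easily, it falls back by its weight once the rung is past and is rigid downward. Never needs touching.
- rest: Sliding work rest: steel ladder with three 7 mm rungs 34 mm apart; on top a wooden yoke bar 172 (y) x 26 (x) mm, upper face at z = 152 mm, ends upturned by 23 mm at y = +-80 mm; amid it a black upright grip 24 x 24 mm, z = 152 to 200 mm. Origin and axes coincide with the stand's at the start (fully down). Weight 2.7 to 5.5 N, sliding friction about 1 N, travel 135 mm.
- grip (a point): Point on the axis of the black grip (24 mm wide either way), 18 mm below its top and 30 mm above the yoke bar; moves with the rest.
- yellow_rung (a point): Centre of the yellow middle rung, 54 mm above the rest's origin (steel rungs at 88 and 20 mm). Seated on the pawl, the rest stands 48 to 65 mm above its start. The pawl drops under this rung when the rest is about 15 mm above its seat; the lowest rung passes about 49 mm above it. A lift of 88 mm from the start always passes the yellow and never the lowest rung.
- yellow_pot: Yellow round pot with a pale lid, diameter 47 mm, 24 mm high, on the bench beside the stand (its +y side). Origin at the centre of its underside. Leave alone.
- wax_disc: Cream wax disc, diameter 32 mm, 10 mm high, on the bench beside the stand (its -y side). Origin at the centre of its underside. Leave alone.
- clear_dish: Clear round dish, diameter 42 mm, 11 mm high, on the bench to the left. Origin at the centre of its underside. Leave alone.

How it is judged:
By the outcome, as a careful person would: the job done as asked, in the order asked, and still so for the second after the job is handed in, with the robot touching nothing.
It also fails if it takes over 45 s, if anything falls off the work surface, if the arm or the gripper's body presses on something with over 40 N, if the wrist force passes 120 N, or if a joint passes its speed limit or range.

## Working session

There is one attempt and no reset: what is moved stays moved. The work goes in short steps, each a Python script; the robot and the scene stay as the last script left them, time stands still between calls to the robot, and variables do not carry over. Pictures are saved under pics/ and viewed, at most 10 in all, crops included, and the job is handed in when it is done.

```bash
mkdir -p pics; python3 - <<'E'
from rig import arm
import cv2,numpy as np
a=arm.snapshot("side");b=arm.snapshot("top")
cv2.imwrite("pics/side.png",a[:,:,::-1]);cv2.imwrite("pics/top.png",b[:,:,::-1])
for n in("side","top"):
    c=arm.get_calibration(n);print(n,c["intrinsics"],np.round(c["cam_to_world"],4))
print(arm.grip_depth,arm.current_tool_rot(),arm.current_force(),arm.current_t())
E
```

```text
side [[391.56097426   0.         283.26004194]
 [  0.         391.56097426 211.11575791]
 [  0.           0.           1.        ]] [[-0.9844 -0.1048  0.1414  0.412 ]
 [-0.1759  0.6123 -0.7709  0.7229]
 [-0.0058 -0.7837 -0.6211  0.6724]
 [ 0.      0.      0.      1.    ]]
top [[536.59522511   0.         275.072686  ]
 [  0.         536.59522511 211.20134653]
 [  0.           0.           1.        ]] [[-0.0131 -0.9974  0.0711  0.429 ]
 [-0.9999  0.0123 -0.0116  0.0726]
 [ 0.0107 -0.0712 -0.9974  1.3034]
 [ 0.      0.      0.      1.    ]]
0.0188 [[ 9.03545806e-01  4.28491360e-01 -3.61429538e-04]
 [ 4.28491502e-01 -9.03545278e-01  9.81808268e-04]
 [ 9.41284070e-05 -1.04197823e-03 -9.99999453e-01]] [-0.17220536 -0.38544874  0.1440285 ] 0.1
```

View pics/side.png

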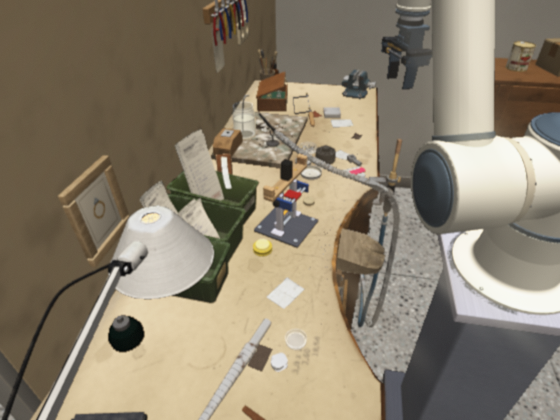

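View pics/top.png

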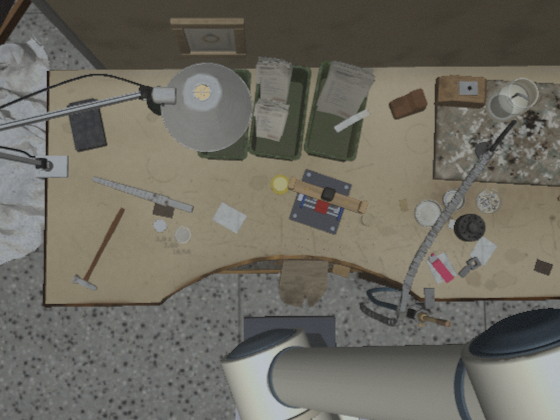

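The side view shows the stand at about (287,222), with the black grip at about (287,169). In the top view the grip is at about (328,194), the yoke runs from (290,183) to (366,207), and the pot is at (281,184). I'll enlarge both.

```bash
python3 - <<'E'
import cv2,numpy as np
a=cv2.imread("pics/side.png")[145:255,240:340];b=cv2.imread("pics/top.png")[160:242,270:380]
f=lambda i,k:cv2.resize(i,None,fx=k,fy=k,interpolation=cv2.INTER_CUBIC)
A=f(a,5);B=f(b,3.6)
c=np.zeros((550,500+396,3),np.uint8);c[:,:500]=A;c[:B.shape[0],500:]=B
cv2.imwrite("pics/c.png",A);cv2.imwrite("pics/d.png",f(b,7))
E
```

```text
(no output)
```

View pics/c.png

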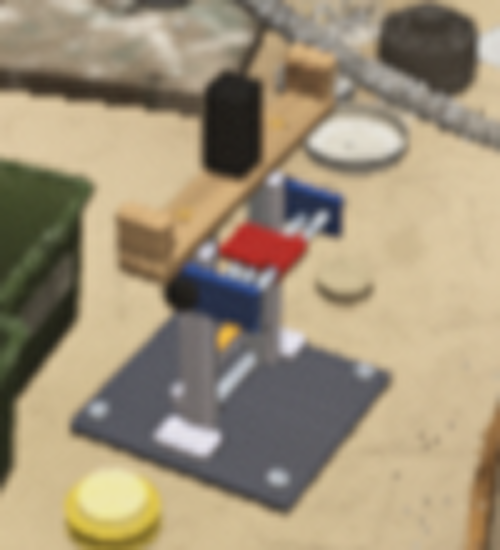

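View pics/d.png

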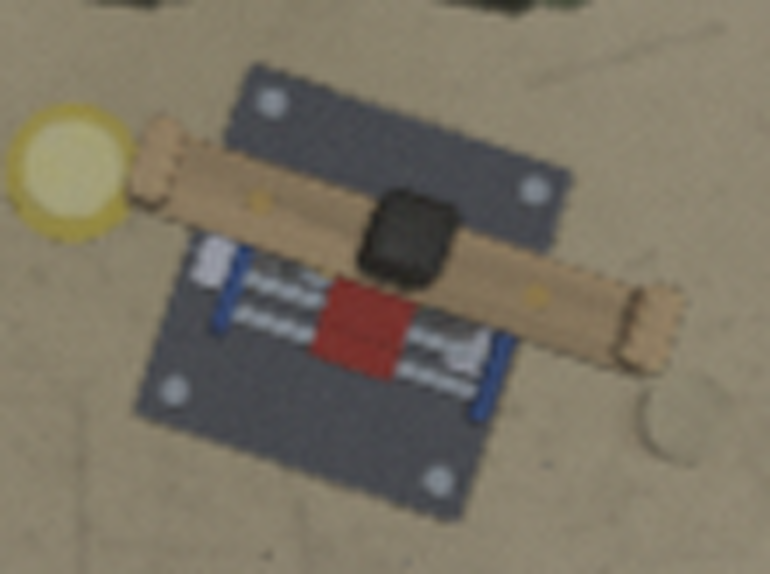

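The crops show the grip top centre at side (286.8,162.2) and top (329.3,192.9). The plate corners and yoke ends are also clear: top crop yoke ends (158,160) and (655,328), plate corners (252,62), (572,172), (462,522), (138,412).

```bash
cat > h.py <<'E'
from rig import arm
import numpy as np,cv2
def ray(n,p):
    c=arm.get_calibration(n);T=c["cam_to_world"]
    return T[:3,3],T[:3,:3]@np.linalg.solve(c["intrinsics"],[p[0],p[1],1])
def plane(n,p,z):
    o,d=ray(n,p);return o+d*(z-o[2])/d[2]
def tri(ps,pt):
    o1,d1=ray("side",ps);o2,d2=ray("top",pt)
    d1/=np.linalg.norm(d1);d2/=np.linalg.norm(d2);s=np.linalg.lstsq(np.c_[d1,-d2],o2-o1,rcond=None)[0]
    a,b=o1+s[0]*d1,o2+s[1]*d2
    return (a+b)/2,np.linalg.norm(a-b)
E
python3 - <<'E'
from h import *
S=lambda x,y:(240+(x+.5)/5-.5,145+(y+.5)/5-.5)
T=lambda x,y:(270+(x+.5)/7-.5,160+(y+.5)/7-.5)
print("griptop",tri(S(234,85),T(416,232)))
print("top@.2",plane("top",T(416,232),.2),"side@.2",plane("side",S(234,85),.2))
print("side bottom@.152",plane("side",S(233,165),.152))
C=[plane("top",T(*p),.01) for p in((252,62),(572,172),(462,522),(138,412))];print(np.round(C,4),"ctr",np.mean(C,0))
Cs=[plane("side",S(*p),.01) for p in((72,425),(390,373),(288,508))];print(np.round(Cs,4),"ctr",(Cs[0]+Cs[1])/2)
print("corner tri",tri(S(72,425),T(252,62)),tri(S(390,373),T(462,522)))
y=[plane("top",T(*p),.175) for p in((158,160),(655,328))];d=y[0]-y[1];print(np.linalg.norm(d),np.mean(y,0),np.degrees(np.arctan2(-d[0],d[1])))
e=(C[0]+C[3]-C[1]-C[2])/2;print(np.linalg.norm(e),np.degrees(np.arctan2(-e[0],e[1])))
E
```

```text
griptop (array([ 0.54552003, -0.05276148,  0.19578508]), np.float64(0.0008890548047446803))
top@.2 [ 0.5446345 -0.0523308  0.2      ] side@.2 [ 0.54478635 -0.04591581  0.2       ]
side bottom@.152 [ 0.54627734 -0.05151249  0.152     ]
[[ 0.6246 -0.018   0.01  ]
 [ 0.5848 -0.1285  0.01  ]
 [ 0.4639 -0.0877  0.01  ]
 [ 0.5033  0.0234  0.01  ]] ctr [ 0.54415177 -0.05268004  0.01      ]
[[ 0.6235 -0.0111  0.01  ]
 [ 0.4669 -0.0805  0.01  ]
 [ 0.5049  0.0311  0.01  ]] ctr [ 0.54522727 -0.04581558  0.01      ]
corner tri (array([ 0.6256082 , -0.01847524,  0.0033484 ]), np.float64(5.848181485758687e-05)) (array([ 0.46578905, -0.08839313,  0.00355156]), np.float64(0.003371594267692029))
0.1583812313634571 [ 0.5436678  -0.05214772  0.175     ] -19.47806734942643
0.11763237165522121 -19.652290586273374
```

```bash
python3 - <<'E'
from h import *
for s,t in(((270,130),(488,152)),((330,158),(450,225)),((385,185),(420,258)),((395,215),(405,300))): print(tri(s,t))
for z in (.3,.4): print(plane("top",(440,235),z),plane("side",(340,162),z))
yaw=np.radians(-19.55);ey=np.array([-np.sin(yaw),np.cos(yaw),0]);z=np.array([0,0,-1.])
R=np.c_[np.cross(-ey,z),-ey,z]
p=arm.current_ee_pos();print(R,p)
for q in([p[0],p[1],.45],[.5445,-.051,.45],[.5445,-.051,.25],[.5445,-.051,.163]): print(arm.solve_ik(q,R))
E
```

```text
(array([ 0.65776735, -0.43683238,  0.07573342]), np.float64(0.019094859655412477))
(array([ 0.47020041, -0.35663345,  0.03650834]), np.float64(0.022372478745213007))
(array([ 0.34556483, -0.28148491,  0.01070989]), np.float64(0.11785924589669981))
(array([ 0.26693776, -0.27532076, -0.09923393]), np.float64(0.0536103887229427))
[ 0.45198451 -0.24774304  0.3       ] [0.42045849 0.102012   0.3       ]
[ 0.44969738 -0.21581503  0.4       ] [0.41818941 0.26874894 0.4       ]
[[ 0.94234983 -0.33462934  0.        ]
 [-0.33462934 -0.94234983  0.        ]
 [ 0.         -0.         -1.        ]] [ 0.26769831 -0.56443011  0.21338916]
[-7.01006384e+01  2.16175237e+01  5.25796844e+01 -2.54444375e-14
  1.05802792e+02  3.94493616e+01]
[-1.16075262e+01  1.38575172e+01  6.38514837e+01 -2.54444375e-14
  1.02290999e+02  9.79424738e+01]
[-1.16075262e+01  1.99655437e+01  8.52864088e+01 -2.54444375e-14
  7.47480474e+01  9.79424738e+01]
[-1.16075262e+01  2.53367051e+01  9.18156338e+01 -2.54444375e-14
  6.28476612e+01  9.79424738e+01]
```

```bash
cat >> h.py <<'E'
yaw=np.radians(-19.55);ey=np.array([-np.sin(yaw),np.cos(yaw),0]);ex=np.array([np.cos(yaw),np.sin(yaw),0])
_z=np.array([0,0,-1.]);R=np.c_[np.cross(-ey,_z),-ey,_z]
O=np.array([.5445,-.0515,0])
E
python3 - <<'E'
from h import *
p=arm.current_ee_pos()
arm.move_l([p[0],p[1],.38],feed=.3)
arm.move_to(O+[0,0,.36],R)
arm.grip(.07)
c=arm.get_calibration("wrist");a=arm.snapshot("wrist")
cv2.imwrite("pics/w.png",a[:,:,::-1])
M=np.linalg.inv(c["cam_to_world"])
for q in (O+[0,0,.2],O+[0,0,.152],O+.08*ey+[0,0,.175],O-.08*ey+[0,0,.175],O+[0,0,.01]+.065*ex+.06*ey,O+[0,0,.01]-.065*ex-.06*ey):
    v=c["intrinsics"]@(M[:3]@np.append(q,1));print(v[:2]/v[2])
np.savez("w.npz",K=c["intrinsics"],T=c["cam_to_world"])
print(arm.current_t(),arm.current_force(),arm.current_width())
E
```

```text
[283.25227984 195.15327684]
[283.28129473 185.65916575]
[211.29449883 189.89107953]
[355.25057422 189.92521228]
[244.36916534 125.25002963]
[319.65636987 206.65918023]
3.4667 [0.81144058 0.01951518 0.46090033] 0.0704574085067554
```

View pics/w.png

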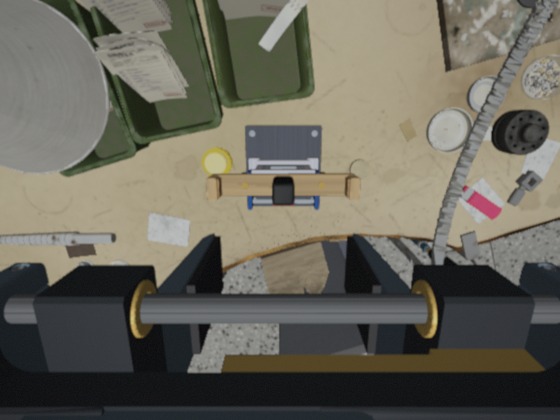

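The wrist picture has the grip at about (284,190) and the yoke ends at (212,188) and (354,188), within 1 to 2 px of the prediction. The pose holds, so I'll descend and grip.

```bash
python3 - <<'E'
from h import *
f=lambda s:print(s,round(arm.current_t(),2),np.round(arm.current_force(),2),np.round(arm.current_torque(),2),round(arm.current_width(),4),round(arm.current_grasp_force(),1),np.round(arm.current_ee_pos(),4))
arm.move_l(O+[0,0,.24],feed=.2);f("above")
arm.move_l(O+[0,0,.164],feed=.1);f("down")
arm.grip(0.0);arm.sleep(.2);f("grip")
F=arm.current_force();print("along ey",F@ey,"ex",F@ex)
E
```

```text
above 4.22 [ 0.48  0.3  -0.49] [0.04 0.04 0.02] 0.0698 0.0 [ 0.5451 -0.0516  0.241 ]
down 5.12 [ 0.34 -0.3   0.39] [ 0.06 -0.    0.05] 0.0699 0.0 [ 0.5449 -0.0516  0.1646]
grip 6.09 [0.99 4.93 0.62] [ 0.72 -0.17  0.12] 0.0243 30.0 [ 0.5447 -0.051   0.164 ]
along ey 4.981061404990771 ex -0.7129551638592808
```

```bash
python3 - <<'E'
from h import *
f=lambda s:print(s,round(arm.current_t(),2),np.round(arm.current_force(),2),"ey %.2f ex %.2f"%(arm.current_force()@ey,arm.current_force()@ex),round(arm.current_width(),4),np.round(arm.current_ee_pos(),4))
P=O+.0008*ey
arm.move_l(P+[0,0,.164],feed=.02);arm.sleep(.1);f("shift")
if abs(arm.current_force()@ey)<12:
  for h in(.005,.02,.045,.07,.088):
    arm.move_l(P+[0,0,.164+h],feed=.04);f(h)
    if np.linalg.norm(arm.current_force())>25: break
arm.sleep(.3);f("top")
a=arm.snapshot("side");cv2.imwrite("pics/s2.png",cv2.resize(a[125:245,230:350],None,fx=4.5,fy=4.5,interpolation=2)[:,:,::-1])
E
```

```text
shift 6.44 [-1.16 -3.06  1.19] ey -3.27 ex -0.07 0.0239 [ 0.5447 -0.0509  0.164 ]
0.005 6.72 [-0.21 -4.41 -4.83] ey -4.22 ex 1.27 0.0241 [ 0.5447 -0.0509  0.1689]
0.02 7.24 [-0.24 -5.87 -5.35] ey -5.61 ex 1.73 0.0239 [ 0.5447 -0.0509  0.1839]
0.045 8.02 [ 0.08 -4.28 -4.36] ey -4.01 ex 1.51 0.0236 [ 0.5447 -0.0509  0.2089]
0.07 8.79 [-0.24 -4.43 -5.11] ey -4.26 ex 1.26 0.0237 [ 0.5447 -0.0509  0.2338]
0.088 9.39 [ 0.92 -5.29 -4.39] ey -4.68 ex 2.64 0.0239 [ 0.5447 -0.0509  0.2519]
top 9.69 [ 0.73 -5.93 -4.69] ey -5.35 ex 2.67 0.0236 [ 0.5447 -0.0509  0.2517]
```

View pics/s2.png

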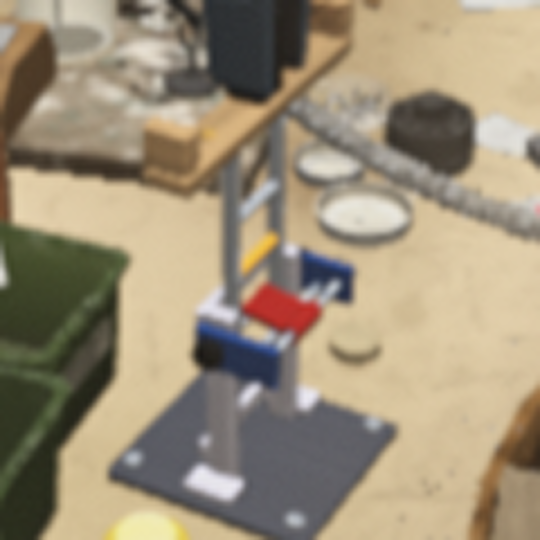

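The side crop shows the rest raised, with the yellow rung (260,253) above the red pawl (283,310), which is level again. The lowest rung is still below it. Now I'll lower gently by feel.

```bash
python3 - <<'E'
from h import *
P=O+.0004*ey
def fz(n=3):
    s=[]
    for _ in range(n): s.append(arm.current_force()[2]); arm.sleep(.02)
    return np.mean(s)
arm.move_l(P+[0,0,.164+.088],feed=.02)
arm.move_l(P+[0,0,.164+.068],feed=.03); print(arm.current_t(),arm.current_force())
h=.068;L=[]
while h>.044:
    h-=.0004;arm.move_l(P+[0,0,.164+h],feed=.008);v=fz();L.append(round(v,1))
    if v>1.5: break
print(L);print(h,arm.current_t(),arm.current_ee_pos(),arm.current_force(),arm.current_width())
E
```

```text
10.8083 [ 2.94372864  3.27165295 -5.51106105]
[np.float64(-4.9), np.float64(-4.8), np.float64(-5.0), np.float64(-5.1), np.float64(-5.6), np.float64(-5.3), np.float64(-5.0), np.float64(-5.1), np.float64(-5.5), np.float64(-5.3), np.float64(-5.0), np.float64(-5.7), np.float64(-5.2), np.float64(-5.0), np.float64(-5.3), np.float64(-2.7), np.float64(1.7)]
0.061200000000000046 15.9083 [ 0.54467747 -0.05098408  0.22562568] [0.02013875 4.97935219 2.04823325] 0.02390900482710148
```

Contact came at a height of about 61 mm, inside the 48 to 65 mm window. Next: press, hold, unload and let go.

```bash
python3 - <<'E'
from h import *
P=O+.0004*ey
def fz(n=4):
    s=[]
    for _ in range(n): s.append(arm.current_force()[2]); arm.sleep(.02)
    return np.mean(s)
h=.0612;L=[]
def go(): arm.move_l(P+[0,0,.164+h],feed=.008)
while h>.0580:
    h-=.00015;go();v=fz();L.append(round(float(v),1))
    if v>9.7: break
H=[]
for _ in range(10): H.append(round(float(fz()),1))
print(L,"hold",H,arm.current_ee_pos(),arm.current_width())
while fz()>0.5: h+=.00015;go()
print("unloaded",h,fz(),arm.current_ee_pos(),arm.current_t())
arm.grip(.06);arm.sleep(.2)
print(arm.current_force(),arm.current_width())
arm.move_l(P+[0,0,.32],feed=.1);arm.move_l(P+[-.08,0,.40],feed=.2)
print(arm.current_t(),arm.current_force())
a=arm.snapshot("side");cv2.imwrite("pics/s3.png",cv2.resize(a[125:245,230:350],None,fx=4.5,fy=4.5,interpolation=2)[:,:,::-1])
E
```

```text
[3.2, 4.9, 6.3, 7.8, 9.6, 11.3] hold [11.1, 11.0, 11.1, 11.3, 10.7, 11.0, 11.2, 11.2, 11.1, 11.4] [ 0.54472935 -0.05098908  0.22533752] 0.023798949242369076
unloaded 0.06149999999999999 -0.7890560542241281 [ 0.54470305 -0.0509837   0.22578585] 21.1417
[ 0.29002663  0.4533322  -1.17975181] 0.06003294694342433
23.8583 [-0.59419805  0.72188269 -0.32871363]
```

View pics/s3.png

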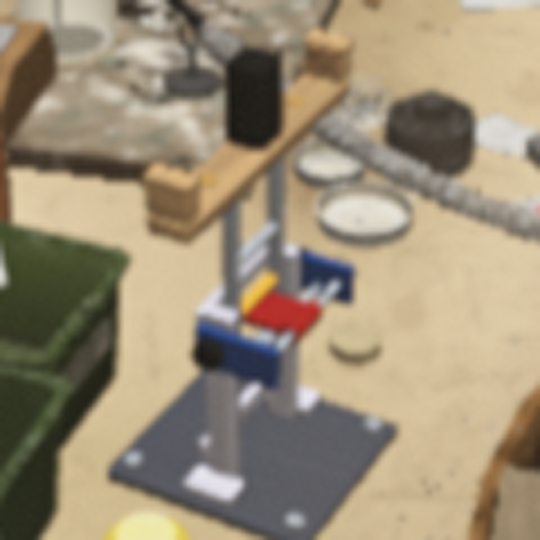

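The yellow rung (262,290) sits on the red pawl (283,312), and the rest stays raised with the gripper clear.

```bash
python3 -c "
from rig import arm
print(arm.sign_off())"
```

```text
the job is handed in; nothing more can be done
None
```

The yellow rung is seated on the red pawl, about 61 mm above the start; it held an 11 N press for about 0.8 s, and I let go and handed the job in after about 24 s of robot time.

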